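Meter two printed rollers from the dosing bin and log them

ROBOT

A 7-joint arm with a two-finger parallel gripper is mounted at the origin on the work surface. World frame = base frame: x ahead of the robot, y to its left, z up, the work surface at z = 0. Lengths are in m, angles in rad, forces in N, time in s.
With the tool pointing down it reaches from about 0.4 to 0.85 m from the base axis. Payload 6.9 kg.
Tool frame: the origin (TCP) lies between the finger pads; the fingertips stand 11 mm ahead of it and the grasp point (between the pads) lies 8 mm behind it; z points along the fingers, y is the line along which they close (so a half turn about z gives the same grasp; the last joint's range is limited). The gripper opens to 85 mm and grips with 20 to 120 N. Pads are 22 mm wide; open, the fingers measure 114 mm over their backs; the gripper's body (76 mm by 85 mm) begins 54 mm behind the grasp point. The pads swing forward as they close: fully open they stand 13 mm farther back than shut.
Start: joints at [1.238, 0.507, -0.238, 1.5, 0.126, 1.149, -0.155], TCP at [0.265, -0.566, 0.242] pointing down, gripper open.
Joint ranges: [-3.08, 3.08], [-0.24, 2.05], [-1.43, 1.35], [0, 2.5], [-1.52, 4.66], [0.17, 1.96], [-2.89, 2.89]. Speed limits (rad/s): [2.39, 2.39, 3.14, 3.14, 3.14, 3.14, 3.14].

INTERFACE

Orientations are given as a unit quaternion [x, y, z, w].
In Python, from plant import arm gives the robot as it stands. The module is installed in compiled form; this text tells all that it offers.
- The arm moves only by the tool jog_arm, never from a script. Its argument "moves" is a list of rows, each a list of 2 entries, a list of its own where there are three numbers: the shift along the tool's x, y, z in mm, then the turn, a rotation vector about the tool's x, y, z in degrees. A call has 1 to 12 rows; each row shifts and turns the commanded pose from where the row before left it, along the tool's axes as they then stand; what a row does not reach is not made up. A row lasts 1/12 s, in which the tool goes at most 41.7 mm and 7.16 degrees, less where a joint would pass 70% of its speed; a pose out of reach is approached as far as the arm can. A call with a gripper value outside its range is refused whole. "claw" is the opening, from 0 (shut) to 1 (fully open), set as the call begins (left out, the last holds). The fingers move at their own pace and stop on an object; the grip force is fixed at half the most. Time passes only in rows, so rows that do not move let the fingers close. It gives the time, the measured TCP pose, the force, the opening and the grip force at its end, in the units of the state.
- arm.get_obs(): the state, without advancing time (a new reading comes with each control period).
- arm.get_image(name): name is "side" or "top"; returns a dict with "frame" (480x640x3 uint8, red, green, blue), "K" (3x3 intrinsics, pixels), "extrinsics" (4x4, takes a point from camera to world coordinates). Camera axes: x right, y up, looking along -z (the intrinsics and any distortion apply to the point x, -y, -z); pixel columns grow to the right and rows downward; lengths in m; the calibration is good to about 2 mm. A picture is of the moment at which its call begins. There is no depth.
- arm.sign_off(): hands the job in; it is judged then, once.
Trained networks look in the newest picture that a camera, given by its name, has taken for a name from the list of things; names that differ only in an ending like _2 or _b are one class to them, and where a whole thing is asked for, a point or a joint stands for the part that bears it (a point fixed in the world has none). Each returns a list of dicts, best first, with "conf" (0 to 1); they miss things now and then, are a little off and sometimes report something else, mostly with a low value. They report only what shows in the picture. A call takes as long as a camera call. They do not tell look-alikes from the thing itself.
- arm.boxes_of(thing, camera): "box" ([centre column, centre row, width, height] in pixels, round what is visible of it).
The state is a dict: "t": time; "joints": joint angles; "qd": joint speeds; "joint_efforts": joint torques, N m; "tcp_pos": TCP position; "tcp_rot": TCP orientation; "force": force on the tool from outside, world axes, zero at the start; "wrist_torque": the same for the moment, N m; "finger_gap": finger opening in m; "gripper_force": force on a finger pad.
Only numpy, scipy, OpenCV 4.12 (cv2) and the standard library are available. Lean on these libraries where they do the work, as an engineer would, in place of code of your own. Each camera call takes 0.05 s, during which the arm holds its last target. There are 200 camera calls.

TASK

The dosing bin holds four printed rollers: pull its bottom slide gate partway out, to the double line, so that only the first two rollers drop into the catch tray, then push the gate fully shut again. With the gate shut, log the batch by pressing the green button on the orange counter box fully down and letting it spring back. The other two rollers stay in the bin; leave the red stop button and the things lying around alone.

Things in the scene. Friction and masses are not known exactly. Their poses are not given: they have to be found in the camera images.
- doser: dosing bin fixed to the bench: grey hopper with orange flares on black legs, over a grey tray. Origin on the bench under the hopper's centre; gate pulls out along +y, z up. Hopper 96 mm (x) by 188 (y), walls to 172 mm high, flares to 197 at x = +/-62. Four open-topped cells, 42 mm long, centred at y = -69, -23, 23, 69, one roller in each, resting on the gate plate (top 118 mm high).
- tray_back (a point): point on the floor at the back of the grey catch tray, which lies under the hopper and reaches 87 mm behind it (to y = -181 mm in the bin's frame), walls 70 mm high. Its black floor slopes down to this end, so dropped rollers roll here, in sight from above.
- gate (a joint): how far the gate is pulled out, m: 0 shut (stop), 0.16 out (stop); starts at 0 to 0.008. Roller 1 drops at about 0.040, 2 at 0.086; 3 begins to drop at 0.112 and falls by 0.132. Black lines across the plate come out from under the hopper's front wall: single at 0.054, double at 0.100 (stop here), triple at 0.146. Slides level with about 2.5 N friction; stays where left.
- gate_tab (a point): grasp point of the gate's orange upright tab: 60 mm wide (bin's x), 10 mm thick (bin's y, the pull direction), from the plate (118 mm high) up to 172 mm. This point is 150 mm high; gate shut, it lies 65 mm in front of the hopper's front wall, 159 mm along +y from the bin's origin. Pinch it from above, one finger on each side along the pull direction. Axes as the bin's.
- roller1_center (a point): centre of roller 1, a red printed cylinder 36 mm in diameter and 80 mm long with black hubs, 50 g or so, lying along the bin's x in the back (first to open) cell: must drop into the tray
- roller2_center (a point): centre of roller 2, a red printed cylinder 36 mm in diameter and 80 mm long with black hubs, 50 g or so, lying along the bin's x in the second cell: must drop into the tray
- roller3_center (a point): centre of roller 3, a red printed cylinder 36 mm in diameter and 80 mm long with black hubs, 50 g or so, lying along the bin's x in the third cell: must stay in its cell
- roller4_center (a point): centre of roller 4, a red printed cylinder 36 mm in diameter and 80 mm long with black hubs, 50 g or so, lying along the bin's x in the front (nearest the tab) cell: must stay in its cell
- log_top (a point): centre of the top face of the green push button (28 mm across, spring, 6 mm travel, about 5 N fully down) on the orange counter box (80 x 100 x 50 mm, blue display). Moves with the button; z up. The box is fixed to the bench; it, the stop box and the octopus may be in one another's places.
- log (a joint): travel of the green button, m: 0 released, 0.006 fully down
- stop_top (a point): centre of the top of the red stop button (36 mm across, in a yellow housing) on a fixed grey box, 80 x 100 x 50 mm: do not press
- stop (a joint): travel of the red stop button, m: 0 released
- octopus: red printed octopus, 125 mm across, 48 mm high, loose: leave alone. Origin under its centre
- scraper: print scraper (spatula), 180 mm long, lying loose: leave alone
- spool: orange filament spool with black flanges, 200 mm diameter, 66 mm high, lying flat, loose: leave alone. Origin under its centre
- cleaner: white bottle with blue cap, 64 mm diameter, 170 mm high, standing loose: leave alone. Origin under its centre
- brush: brush, 170 mm long, lying loose: leave alone
- partsbin: blue open bin, 140 x 200 x 70 mm, loose: leave alone. Origin under its centre
Not all that is in view belongs to the job. What is shaped like the part that bears roller3_center but blue is not meant.

How it is judged:
On the way, in this order (a step that is already met when the one before it is completed fails the run):
1. the gate is pulled partway and just the first two rollers have dropped into the tray (value of joint gate above 0.06 m and z of each of roller1_center, roller2_center in the frame of doser below 0.085 m and z of roller3_center in the frame of doser between 0.125 and 0.15 m and z of roller4_center in the frame of doser between 0.125 and 0.15 m), for 0.2 s.
2. the gate is pushed fully shut (within 5 mm) (value of joint gate below 0.005 m), for 0.2 s.
3. with the gate shut, the green button is pressed fully down (5 mm or more of its 6 mm) (value of joint log above 0.005 m and value of joint gate below 0.005 m).
At the end, for the whole second after the job is handed in: Rollers 1 and 2 lie at rest at the back of the catch tray (centres within 70 mm of its back point, where the slope takes them), rollers 3 and 4 at rest in the hopper above the gate; the gate is shut to within 5 mm and the green button is up again (within 1.5 mm) (value of joint gate below 0.005 m and value of joint log below 0.0015 m and horizontal distance between each of roller1_center, roller2_center and tray_back below 0.07 m and z of each of roller1_center, roller2_center in the frame of doser below 0.085 m and z of roller3_center in the frame of doser between 0.125 and 0.15 m and z of roller4_center in the frame of doser between 0.125 and 0.15 m and linear speed of each of roller1, roller2, roller3, roller4 below 0.03 m/s); the robot touches nothing.
It fails at once if a third roller leaves the hopper (z of any of roller3_center, roller4_center in the frame of doser below 0.105 m).
It fails at once if the red stop button is pressed (2 mm or more) (value of joint stop above 0.002 m).
It fails at once if a thing lying around is moved more than 30 mm (distance of any of octopus, scraper, spool, cleaner, brush, partsbin from where it was at the start of the episode above 0.03 m).
It also fails if it takes over 48 s, if anything falls off the work surface, if the arm or the gripper's body presses on something with over 40 N, if the wrist force passes 120 N, or if a joint passes its speed limit or range.

## Working session

There is one attempt and no reset: what is moved stays moved. The work goes in short steps, Python scripts to look and compute and a tool call to move; the robot and the scene stay as the last step left them, time stands still between calls to the robot, and variables do not carry over. Pictures are saved under pics/ and viewed, at most 10 in all, crops included, and the job is handed in when it is done.

Besides the shell and the picture viewer there is one more tool, called after "Call:" as name(argument=value, ...) on one line, values as JSON. jog_arm: Moves the arm, as the interface text tells. Its arguments: {"type":"object","properties":{"moves":{"type":"array","items":{"type":"array"}},"claw":{"type":"number"}},"required":["moves"]}

```bash
mkdir -p pics; cat > h.py <<'E'
import numpy as np, cv2
from plant import arm
def ray(im,u,v):
    K=np.array(im["K"]);E=np.array(im["extrinsics"])
    d=np.linalg.inv(K)@[u,v,1]; d=np.array([d[0],-d[1],-d[2]])
    return E[:3,3],E[:3,:3]@d
def at_z(im,u,v,z):
    o,d=ray(im,u,v); return o+d*(z-o[2])/d[2]
def proj(im,p):
    K=np.array(im["K"]);E=np.array(im["extrinsics"])
    c=E[:3,:3].T@(np.array(p)-E[:3,3]); c=np.array([c[0],-c[1],-c[2]]); q=K@c; return q[:2]/q[2]
E
python3 - <<'E'
from h import *
ims={}
for c in("top","side"):
    im=arm.get_image(c); ims[c]=im
    cv2.imwrite(f"pics/{c}0.png",im["frame"][:,:,::-1]); print(c,im["K"],np.round(im["extrinsics"],3).tolist(),[k for k in im])
    for n in("doser","gate_tab","roller1_center","log_top","stop_top","octopus","cleaner","spool","partsbin"):
        print(n,[(np.round(b["box"]).tolist(),round(b["conf"],2)) for b in arm.boxes_of(n,c)])
np.save("k.npy",ims,allow_pickle=True)
o=arm.get_obs();print(o)
E
```

```text
top [[466.0231853    0.         315.65769643]
 [  0.         466.0231853  239.52903693]
 [  0.           0.           1.        ]] [[0.082, 0.975, -0.207, 0.32], [-0.997, 0.081, -0.011, -0.013], [0.006, 0.208, 0.978, 1.264], [0.0, 0.0, 0.0, 1.0]] ['frame', 'K', 'extrinsics']
doser [([361.0, 258.0, 140.0, 84.0], 0.75), ([281.0, 178.0, 38.0, 60.0], 0.34)]
gate_tab [([308.0, 242.0, 36.0, 42.0], 0.78)]
roller1_center [([387.0, 258.0, 20.0, 30.0], 0.81)]
log_top [([282.0, 179.0, 33.0, 60.0], 0.69), ([178.0, 277.0, 10.0, 12.0], 0.52), ([371.0, 254.0, 18.0, 34.0], 0.23)]
stop_top [([191.0, 225.0, 17.0, 14.0], 0.69)]
octopus [([254.0, 305.0, 47.0, 47.0], 0.63)]
cleaner [([335.0, 245.0, 90.0, 50.0], 0.64), ([465.0, 344.0, 40.0, 27.0], 0.63)]
spool [([510.0, 290.0, 86.0, 75.0], 0.74)]
partsbin [([108.0, 257.0, 89.0, 61.0], 0.93), ([180.0, 282.0, 12.0, 15.0], 0.54)]
side [[525.07183489   0.         325.11159697]
 [  0.         525.07183489 236.93523823]
 [  0.           0.           1.        ]] [[0.769, 0.453, -0.45, -0.2], [-0.639, 0.535, -0.553, -0.943], [-0.01, 0.713, 0.701, 1.301], [0.0, 0
[... 394 characters left out ...]
 0.5074881 , -0.23760811,  1.50021117,  0.12571144,
        1.14887185, -0.15480327]), 'qd': array([-6.52276768e-04,  4.60462692e-04, -9.94810652e-05, -1.48151643e-04,
       -1.01641863e-04,  1.93062509e-04,  6.57151383e-04]), 'joint_efforts': array([ 1.54984697e-03, -6.20372701e+01, -2.18463510e+00, -2.49965072e+01,
        1.37322571e-02,  2.49574354e-03,  4.20069568e-05]), 'tcp_pos': array([ 0.26493662, -0.56606195,  0.24227879]), 'tcp_rot': array([9.76139830e-01, 2.17142883e-01, 2.70982826e-06, 3.38543760e-08]), 'force': array([ 0.69750441, -0.00335581,  0.70962017]), 'wrist_torque': array([-0.02274168,  0.03914593,  0.01991584]), 'gripper_force': 0.0, 'finger_gap': 0.08545289619270453}
```

View pics/top0.png

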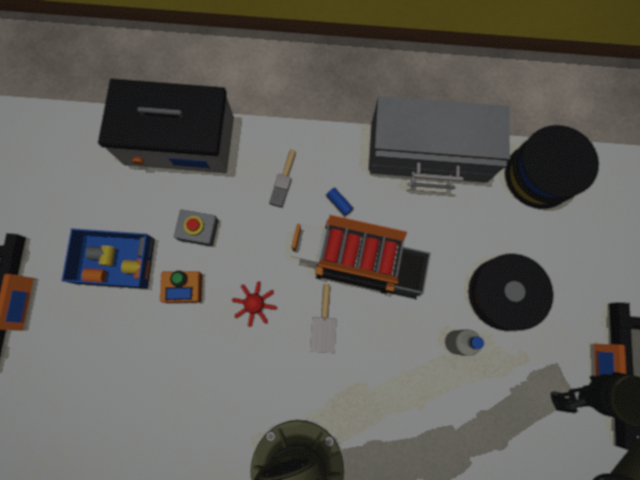

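View pics/side0.png

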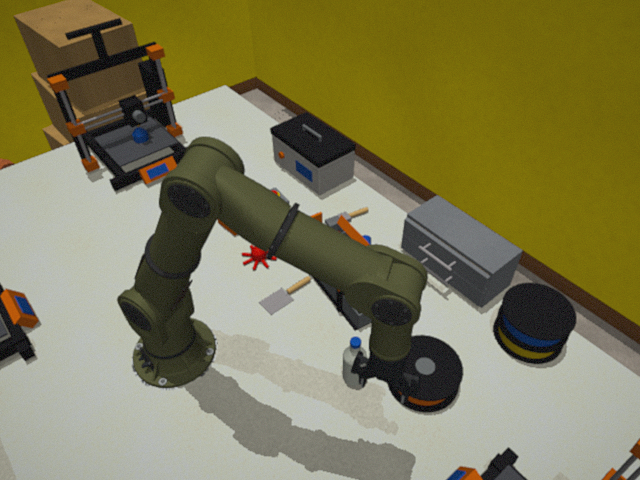

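The top view shows the doser around (360,258), with its tab at (296,237). The green button is at (178,278) on the orange box and the red stop button at (193,225) on the grey box. The octopus is at (254,303), and a blue look-alike roller lies at (339,201). In the side view the arm hides the doser. Next I'll enlarge the work area and fit the doser pose.

```bash
python3 - <<'E'
from h import *
im=np.load("k.npy",allow_pickle=True).item()["top"]
f=im["frame"][:,:,::-1]
c=cv2.resize(f[190:315,155:440],None,fx=2.8,fy=2.8,interpolation=cv2.INTER_CUBIC);c=cv2.convertScaleAbs(c,alpha=1.5)
cv2.imwrite("pics/crop1.png",c)
hsv=cv2.cvtColor(np.ascontiguousarray(f),cv2.COLOR_BGR2HSV)
def comps(lo,hi,x0,x1,y0,y1,mn):
    m=cv2.inRange(hsv,lo,hi);z=np.zeros_like(m);z[y0:y1,x0:x1]=m[y0:y1,x0:x1]
    n,l,s,ce=cv2.connectedComponentsWithStats(z)
    for i in range(1,n):
        if s[i,4]>=mn:
            pts=np.argwhere(l==i)[:,::-1].astype(np.float32); r=cv2.minAreaRect(pts)
            print(s[i].tolist(),ce[i].round(1),[np.round(x,1) for x in r], cv2.boxPoints(r).round(1).tolist())
print("orange");comps((7,120,60),(18,255,255),155,440,190,315,15)
print("red");comps((0,150,60),(5,255,255),155,440,190,315,15)
print("green");comps((45,80,30),(85,255,255),155,240,240,315,10)
E
```

```text
orange
[327, 216, 79, 25, 777] [366.1 227.9] [array([365.9, 227.9]), array([79. , 10.1]), np.float64(12.6)] [[326.29998779296875, 224.1999969482422], [328.5, 214.3000030517578], [405.5, 231.60000610351562], [403.29998779296875, 241.5]]
[186, 218, 14, 13, 36] [191.1 223.1] [array([191.8, 223.8]), array([12. , 12.7]), np.float64(45.0)] [[183.0, 224.0], [192.0, 215.0], [200.5, 223.5], [191.5, 232.5]]
[292, 225, 8, 25, 101] [295.8 237.2] [array([295.9, 236.9]), array([ 4.3, 24.5]), np.float64(13.0)] [[291.0, 248.3000030517578], [296.5, 224.39999389648438], [300.79998779296875, 225.39999389648438], [295.20001220703125, 249.3000030517578]]
[316, 260, 83, 32, 720] [357.9 272.8] [array([356.8, 275.2]), array([83.3, 15.7]), np.float64(12.6)] [[314.5, 273.79998779296875], [317.8999938964844, 258.3999938964844], [399.20001220703125, 276.6000061035156], [395.79998779296875, 292.0]]
[161, 272, 40, 31, 632] [181.4 285.7] [array([180.5, 287. ]), array([39., 30.]), np.float64(0.0)] [[161.0, 302.0], [161.0, 272.0], [200.0, 272.0], [200.0, 302.0]]
red
[187, 219, 12, 11, 100] [192.5 224.2] [array([192.
[... 829 characters left out ...]
48438], [372.1000061035156, 270.6000061035156]]
[379, 241, 18, 34, 388] [387.6 257.3] [array([387.7, 257. ]), array([11.7, 33.2]), np.float64(11.8)] [[378.6000061035156, 272.1000061035156], [385.29998779296875, 239.60000610351562], [396.79998779296875, 242.0], [390.1000061035156, 274.5]]
[233, 282, 43, 33, 493] [253.7 301.6] [array([253.3, 299.4]), array([32.1, 40. ]), np.float64(77.9)] [[230.39999389648438, 287.8999938964844], [269.5, 279.5], [276.29998779296875, 310.8999938964844], [237.10000610351562, 319.29998779296875]]
green
[171, 272, 13, 12, 119] [177.1 277.7] [array([177. , 277.5]), array([11., 12.]), np.float64(90.0)] [[171.0, 272.0], [183.0, 272.0], [183.0, 283.0], [171.0, 283.0]]
```

View pics/crop1.png

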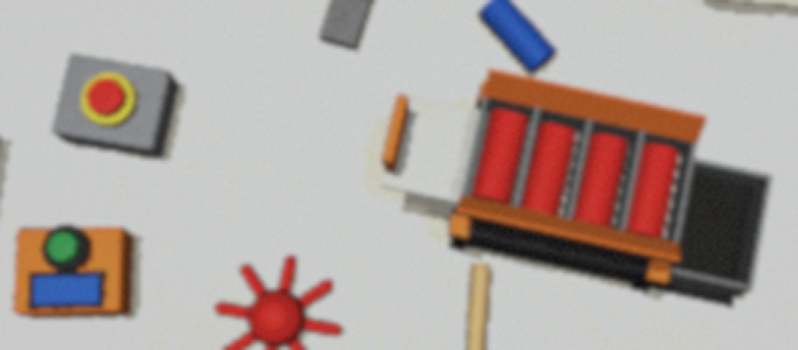

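```bash
python3 - <<'E'
from h import *
from scipy.optimize import least_squares
from scipy.spatial.transform import Rotation as R
im=np.load("k.npy",allow_pickle=True).item()["top"]
obs=[((0,.069,.148),(333.3,245)),((0,.023,.148),(350.4,249.6)),((0,-.023,.148),(369.2,253.5)),((0,-.069,.148),(387.6,257.3)),((0,.162,.168),(295.8,237.2))]
def W(p,q):
    c,s=np.cos(p[2]),np.sin(p[2]);return np.array([p[0]+c*q[0]-s*q[1],p[1]+s*q[0]+c*q[1],q[2]])
fn=lambda p:np.concatenate([proj(im,W(p,np.array(a)))-b for a,b in obs])
s=least_squares(fn,[.5,0,0]);p=s.x;print("doser",p.round(4),np.degrees(p[2]),s.fun.round(1))
for sx in(1,-1):
  for sy in(1,-1): print("flare",proj(im,W(p,(sx*.062,sy*.094,.197))).round(1))
print("tab",W(p,(0,.159,.15)),"from top pix",at_z(im,295.8,236.9,.168),"back",W(p,(0,-.181,.03)))
for z in(.055,.065,.07):print("green",z,at_z(im,177.2,277.7,z))
print("box corners",[at_z(im,u,v,.05)[:2].round(3) for u,v in((161,272),(201,272),(201,302),(161,302))])
print("stop",at_z(im,192.5,224,.07),"octo",at_z(im,253.5,303,.03),"cleaner",at_z(im,475,343,.16))
o=arm.get_obs();print(R.from_quat(o["tcp_rot"]).as_matrix().round(3))
E
```

```text
doser [ 0.5362 -0.1114 -0.1225] -7.019393521286418 [-0.8  0.8  0.6  0.   0.4 -0.1  0.6 -0.1 -0.8 -0.7]
flare [328.2 214.6]
flare [406.4 230.4]
flare [317.6 265.3]
flare [397.7 281.8]
tab [0.55568015 0.04643044 0.15      ] from top pix [0.55523264 0.04738076 0.168     ] back [ 0.51413035 -0.2910212   0.03      ]
green 0.055 [0.4456451  0.35129704 0.055     ]
green 0.065 [0.44460931 0.34828384 0.065     ]
green 0.07 [0.44409141 0.34677724 0.07      ]
box corners [array([0.458, 0.397]), array([0.466, 0.293]), array([0.389, 0.283]), array([0.38 , 0.385])]
stop [0.5883225  0.32699294 0.07      ] octo [0.39844123 0.14972191 0.03      ] cleaner [ 0.3406737  -0.38874967  0.16      ]
[[ 0.906  0.424  0.   ]
 [ 0.424 -0.906  0.   ]
 [ 0.     0.    -1.   ]]
```

The fit puts the doser at (0.536,-0.111) with a yaw of -7.0°, and its projected flare corners land on the ones seen. The red rollers in the hopper are the job's, and the blue cylinder is not. The green button, at (177,278) on the orange box with the display, is at about (0.445,0.349). Now I'll raise, turn and move over the tab.

Call:
jog_arm(moves=[[[0,0,-10],[0,0,6.42]],[[0,0,-10],[0,0,6.42]],[[0,0,-10],[0,0,6.42]],[[0,0,-10],[0,0,6.42]],[[0,0,-10],[0,0,6.42]],[[10,-30,0],[0,0,0]],[[10,-30,0],[0,0,0]],[[10,-30,0],[0,0,0]],[[10,-30,0],[0,0,0]],[[10,-30,0],[0,0,0]],[[10,-30,0],[0,0,0]],[[10,-30,0],[0,0,0]]], claw=1)

```text
t: 2.0
tcp_pos: [0.3605, -0.3647, 0.2925]
tcp_rot: [0.998, -0.061, 0.0, 0.0]
force: [1.9, 0.5, 0.5]
finger_gap: 0.0853
gripper_force: 0.0
```

Call:
jog_arm(moves=[[[10,-30,0],[0,0,0]],[[10,-30,0],[0,0,0]],[[10,-30,0],[0,0,0]],[[10,-30,0],[0,0,0]],[[10,-30,0],[0,0,0]],[[10,-30,0],[0,0,0]],[[10,-30,0],[0,0,0]],[[10,-30,0],[0,0,0]],[[10,-30,0],[0,0,0]],[[10,-30,0],[0,0,0]],[[0,0,0],[0,0,0]],[[0,0,0],[0,0,0]]])

```text
t: 3.0
tcp_pos: [0.4965, -0.0786, 0.2923]
tcp_rot: [0.998, -0.059, 0.0, -0.0]
force: [0.6, -0.6, -0.1]
finger_gap: 0.0854
gripper_force: 0.0
```

Call:
jog_arm(moves=[[[11,-33,0],[0,0,0]],[[11,-33,0],[0,0,0]],[[11,-33,0],[0,0,0]],[[11,-34,0],[0,0,0]],[[0,0,-1],[0,0,0]],[[0,0,30],[0,0,0]],[[0,0,20],[0,0,0]],[[0,0,20],[0,0,0]],[[0,0,0],[0,0,0]],[[0,0,0],[0,0,0]]], claw=0.6)

```text
t: 3.83
tcp_pos: [0.5553, 0.0445, 0.2229]
tcp_rot: [0.998, -0.062, -0.001, 0.0]
force: [-0.2, -0.5, 1.4]
finger_gap: 0.0515
gripper_force: 0.0
```

```bash
python3 - <<'E'
from h import *
for c,r in(("top",(200,300,250,420)),("side",(150,330,180,400))):
    im=arm.get_image(c);a,b,d,e=r
    cv2.imwrite(f"pics/{c}1.png",cv2.resize(im["frame"][a:b,d:e,::-1],None,fx=3,fy=3,interpolation=cv2.INTER_CUBIC))
im=cv2.imread("pics/top1.png");s=cv2.imread("pics/side1.png");w=max(im.shape[1],s.shape[1])
p=lambda q:cv2.copyMakeBorder(q,0,0,0,w-q.shape[1],cv2.BORDER_CONSTANT)
o=np.vstack([p(im),p(s)]);cv2.imwrite("pics/m1.png",cv2.resize(o,None,fx=590/o.shape[0],fy=590/o.shape[0]))
E
```

```text
(no output)
```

View pics/m1.png

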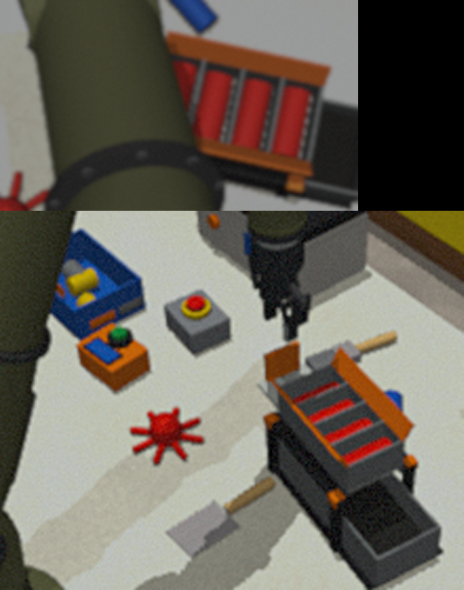

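The side view is clear: the open fingers hang straight above the orange tab, at (283,362) in the crop, and the rollers are still in the hopper. Descend and pinch.

Call:
jog_arm(moves=[[[0,-2,20],[0,0,0]],[[0,0,20],[0,0,0]],[[0,0,20],[0,0,0]],[[0,0,20],[0,0,0]],[[0,0,0],[0,0,0]],[[0,0,0],[0,0,0]]])

```text
t: 4.43
tcp_pos: [0.5564, 0.0477, 0.144]
tcp_rot: [0.998, -0.061, 0.0, 0.0]
force: [1.4, 0.1, -0.3]
finger_gap: 0.0514
gripper_force: 0.0
```

Call:
jog_arm(moves=[[[0,0,0],[0,0,0]],[[0,0,0],[0,0,0]],[[0,0,0],[0,0,0]],[[0,0,0],[0,0,0]],[[0,0,0],[0,0,0]],[[0,0,0],[0,0,0]],[[0,0,0],[0,0,0]],[[0,0,0],[0,0,0]]], claw=0)

```text
t: 5.1
tcp_pos: [0.5569, 0.0481, 0.1447]
tcp_rot: [0.998, -0.062, 0.001, -0.0]
force: [-0.6, 0.0, 5.4]
finger_gap: 0.0093
gripper_force: 58.3
```

Gripped, with a 9.3 mm gap on the 10 mm tab. I'll pull 90 mm first, then check the lines.

Call:
jog_arm(moves=[[[0,-5,0],[0,0,0]],[[0,-10,0],[0,0,0]],[[0,-10,0],[0,0,0]],[[0,-10,0],[0,0,0]],[[0,-10,0],[0,0,0]],[[0,-10,0],[0,0,0]],[[0,-10,0],[0,0,0]],[[0,-10,0],[0,0,0]],[[0,-10,0],[0,0,0]],[[0,-5,0],[0,0,0]],[[0,0,0],[0,0,0]],[[0,0,0],[0,0,0]]])

```text
t: 6.1
tcp_pos: [0.5697, 0.1387, 0.1448]
tcp_rot: [0.998, -0.062, 0.003, -0.001]
force: [5.7, 1.4, 2.1]
finger_gap: 0.0095
gripper_force: 59.3
```

```bash
python3 - <<'E'
from h import *
P=[]
for c,(a,b,d,e) in(("top",(200,300,250,440)),("side",(190,330,240,400))):
    im=arm.get_image(c);P.append(cv2.resize(im["frame"][a:b,d:e,::-1],(int((e-d)*2.9/1.0) if c=="top" else 480,290 if c=="top" else 420),interpolation=cv2.INTER_CUBIC))
    print(c,[(np.round(b["box"]).tolist(),round(b["conf"],2)) for b in arm.boxes_of("roller1_center",c)])
w=max(q.shape[1] for q in P);o=np.vstack([cv2.copyMakeBorder(q,0,0,0,w-q.shape[1],cv2.BORDER_CONSTANT) for q in P])
o=cv2.convertScaleAbs(cv2.resize(o,None,fx=595/o.shape[0],fy=595/o.shape[0]),alpha=1.4);cv2.imwrite("pics/m2.png",o)
o=arm.get_obs();print(o["tcp_pos"],o["force"],o["t"]); d=o["tcp_pos"][:2]-[.5362,-.1114];print("gate est",d@[.1222,.9925]-.159)
E
```

```text
top [([416.0, 273.0, 19.0, 32.0], 0.55)]
side [([425.0, 373.0, 78.0, 74.0], 0.67)]
[0.56965098 0.13847509 0.1447839 ] [5.26903353 2.07931844 2.32416083] 6.3
gate est 0.09308873885929084
```

View pics/m2.png

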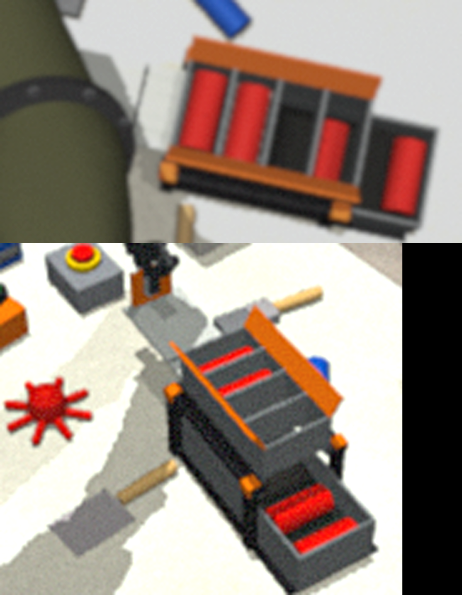

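Rollers 1 and 2 are in the tray, one at the back at (405,175) and the other rolling there. Rollers 3 and 4 are still in their cells at (203,110) and (248,122). The estimated pull is 93 mm, so I'll go 6 mm further to the double line, hold briefly, then push back.

Call:
jog_arm(moves=[[[0,-3,0],[0,0,0]],[[0,-3,0],[0,0,0]],[[0,0,0],[0,0,0]],[[0,0,0],[0,0,0]],[[0,0,0],[0,0,0]],[[0,0,0],[0,0,0]],[[0,0,0],[0,0,0]],[[0,0,0],[0,0,0]]])

```text
t: 6.97
tcp_pos: [0.5703, 0.1433, 0.1447]
tcp_rot: [0.998, -0.062, 0.003, -0.001]
force: [6.3, -1.1, 4.4]
finger_gap: 0.0092
gripper_force: 58.9
```

```bash
python3 - <<'E'
from h import *
P=[]
for c,(a,b,d,e) in(("top",(200,300,250,440)),("side",(190,330,240,400))):
    im=arm.get_image(c);P.append(cv2.resize(im["frame"][a:b,d:e,::-1],(551,290) if c=="top" else (480,420),interpolation=cv2.INTER_CUBIC))
o=np.vstack([cv2.copyMakeBorder(q,0,0,0,551-q.shape[1],cv2.BORDER_CONSTANT) for q in P])
o=cv2.convertScaleAbs(cv2.resize(o,None,fx=595/o.shape[0],fy=595/o.shape[0]),alpha=1.4);cv2.imwrite("pics/m3.png",o)
o=arm.get_obs();print(o["tcp_pos"],o["force"],o["t"]); d=o["tcp_pos"][:2]-[.5362,-.1114];print("gate est",d@[.1222,.9925]-.159)
E
```

```text
[0.57032495 0.14332079 0.14474782] [ 5.12587618 -1.12901497  2.93892217] 7.0667
gate est 0.09798045347014658
```

View pics/m3.png

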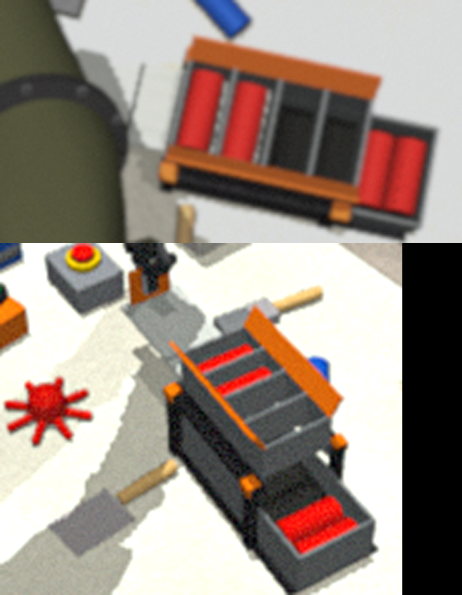

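Both dropped rollers now lie at the tray's back, at (378,170) and (405,175), and two remain in the hopper. Push the gate shut.

Call:
jog_arm(moves=[[[0,5,0],[0,0,0]],[[0,10,0],[0,0,0]],[[0,10,0],[0,0,0]],[[0,10,0],[0,0,0]],[[0,10,0],[0,0,0]],[[0,10,0],[0,0,0]],[[0,10,0],[0,0,0]],[[0,10,0],[0,0,0]],[[0,10,0],[0,0,0]],[[0,7,0],[0,0,0]],[[0,3,0],[0,0,0]],[[0,0,0],[0,0,0]]])

```text
t: 8.07
tcp_pos: [0.5569, 0.0481, 0.1447]
tcp_rot: [0.998, -0.062, 0.001, -0.0]
force: [0.4, -1.5, 9.7]
finger_gap: 0.0089
gripper_force: 59.9
```

Call:
jog_arm(moves=[[[0,2,0],[0,0,0]],[[0,0,0],[0,0,0]],[[0,0,0],[0,0,0]]])

```text
t: 8.32
tcp_pos: [0.5567, 0.0471, 0.1447]
tcp_rot: [0.998, -0.062, 0.001, -0.0]
force: [-0.0, -0.5, 9.1]
finger_gap: 0.0095
gripper_force: 60.2
```

Call:
jog_arm(moves=[[[0,2,0],[0,0,0]],[[0,0,0],[0,0,0]],[[0,0,0],[0,0,0]]])

```text
t: 8.57
tcp_pos: [0.5566, 0.0462, 0.1447]
tcp_rot: [0.998, -0.061, 0.001, -0.001]
force: [0.2, 2.0, 8.5]
finger_gap: 0.0093
gripper_force: 60.5
```

Call:
jog_arm(moves=[[[0,2,0],[0,0,0]],[[0,0,0],[0,0,0]],[[0,0,0],[0,0,0]]])

```text
t: 8.82
tcp_pos: [0.5566, 0.0462, 0.1447]
tcp_rot: [0.998, -0.06, 0.002, -0.002]
force: [0.5, 8.0, 6.5]
finger_gap: 0.0096
gripper_force: 61.2
```

The gate is against its stop: 8 N, no further motion, and y matches the predicted shut position. Release and rise.

Call:
jog_arm(moves=[[[0,0,0],[0,0,0]],[[0,0,0],[0,0,0]],[[0,0,0],[0,0,0]],[[0,0,0],[0,0,0]],[[0,0,0],[0,0,0]],[[0,0,-15],[0,0,0]],[[0,0,-20],[0,0,0]],[[0,0,-20],[0,0,0]],[[0,0,-20],[0,0,0]],[[0,0,-20],[0,0,0]],[[0,0,0],[0,0,0]],[[0,0,0],[0,0,0]]], claw=0.5)

```text
t: 9.82
tcp_pos: [0.5559, 0.0429, 0.2391]
tcp_rot: [0.998, -0.061, 0.001, -0.0]
force: [-0.4, -0.2, -0.2]
finger_gap: 0.0426
gripper_force: 0.0
```

```bash
python3 - <<'E'
from h import *
im=arm.get_image("side");f=np.ascontiguousarray(im["frame"][:,:,::-1]);hsv=cv2.cvtColor(f,cv2.COLOR_BGR2HSV)
m=cv2.inRange(hsv,(45,80,30),(85,255,255));z=m*0;z[200:330,180:290]=m[200:330,180:290]
n,l,s,ce=cv2.connectedComponentsWithStats(z)
b=[i for i in range(1,n) if s[i,4]>8];print([(s[i].tolist(),ce[i]) for i in b])
t=np.load("k.npy",allow_pickle=True).item()["top"]
o1,d1=ray(t,177.2,277.7)
for i in b:
    o2,d2=ray(im,*ce[i]);A=np.c_[d1,-d2];k=np.linalg.lstsq(A,o2-o1,rcond=None)[0];print("tri",o1+k[0]*d1,o2+k[1]*d2)
for zz in(.056,.062,.068):print(zz,at_z(im,*ce[b[0]],zz))
x,y=250,215
cv2.imwrite("pics/g4.png",cv2.convertScaleAbs(cv2.resize(f[180:330,180:380],None,fx=3.9,fy=3.9,interpolation=cv2.INTER_CUBIC),alpha=1.4))
# shut check: predicted tab bottom corners
p=[.5362,-.1114,-.1225];c,q=np.cos(p[2]),np.sin(p[2])
for a in((.03,.154,.172),(-.03,.154,.172),(-.03,.154,.118)):print("tabpred(crop)",(proj(im,[p[0]+c*a[0]-q*a[1],p[1]+q*a[0]+c*a[1],a[2]])-[180,180])*3.9)
o=arm.get_obs();print(o["tcp_pos"],o["finger_gap"])
E
```

```text
[([232, 205, 9, 7, 48], array([236.08333333, 208.25      ]))]
tri [0.44451555 0.3480111  0.06590513] [0.4448551  0.34782017 0.06588277]
0.056 [0.45001421 0.35815222 0.056     ]
0.062 [0.44688203 0.35187945 0.062     ]
0.068 [0.44374985 0.34560669 0.068     ]
tabpred(crop) [550.9425661  130.57702868]
tabpred(crop) [488.60966684 157.6950699 ]
tabpred(crop) [490.94751982 205.45054173]
[0.55531509 0.04276019 0.23801945] 0.0425251932628771
```

View pics/g4.png

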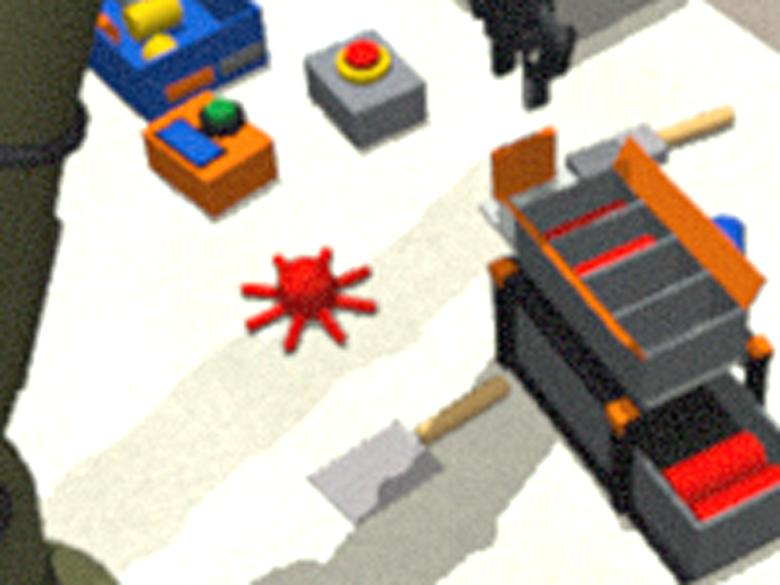

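The gate is shut with the tab where predicted. The green button at (222,115) is on the orange box with the blue display; the red one at (362,55) is the stop. The two cameras triangulate the button top to (0.4446,0.348,0.066), which is plausible above a 50 mm box. Shut the fingers and move above it.

Call:
jog_arm(moves=[[[-14.7,-29,0],[0,0,0]],[[-14.7,-29,0],[0,0,0]],[[-14.7,-29,0],[0,0,0]],[[-14.7,-29,0],[0,0,0]],[[-14.7,-29,0],[0,0,0]],[[-14.7,-29,0],[0,0,0]],[[-14.7,-29,0],[0,0,0]],[[-14.7,-29,0],[0,0,0]],[[-14.7,-29,0],[0,0,0]],[[-14.7,-29,0],[0,0,0]],[[0,0,0],[0,0,0]],[[0,0,0],[0,0,0]]], claw=0)

```text
t: 10.87
tcp_pos: [0.4432, 0.3505, 0.2368]
tcp_rot: [0.998, -0.059, -0.001, 0.0]
force: [0.2, -1.2, -0.2]
finger_gap: -0.0004
gripper_force: 0.0
```

Call:
jog_arm(moves=[[[0,0,20],[0,0,0]],[[0,0,25],[0,0,0]],[[0,0,25],[0,0,0]],[[0,0,25],[0,0,0]],[[0,0,25],[0,0,0]],[[0,0,20],[0,0,0]],[[0,0,0],[0,0,0]],[[0,0,0],[0,0,0]],[[0,0,0],[0,0,0]]])

```text
t: 11.62
tcp_pos: [0.4457, 0.3484, 0.099]
tcp_rot: [0.998, -0.062, 0.0, -0.0]
force: [0.2, 0.6, 0.1]
finger_gap: 0.0
gripper_force: 0.0
```

Directly above the button. Fingertips are at about z = 0.088; stepping down while watching the force.

Call:
jog_arm(moves=[[[0,0,10],[0,0,0]],[[0,0,8],[0,0,0]],[[0,0,3],[0,0,0]],[[0,0,2],[0,0,0]],[[0,0,0],[0,0,0]],[[0,0,0],[0,0,0]]])

```text
t: 12.12
tcp_pos: [0.4458, 0.3491, 0.0769]
tcp_rot: [0.998, -0.061, 0.001, -0.001]
force: [-1.7, -1.8, 13.8]
finger_gap: -0.0001
gripper_force: 7.3
```

Call:
jog_arm(moves=[[[0,0,2],[0,0,0]],[[0,0,2],[0,0,0]],[[0,0,0],[0,0,0]],[[0,0,0],[0,0,0]]])

```text
t: 12.45
tcp_pos: [0.4459, 0.3493, 0.0763]
tcp_rot: [0.998, -0.061, 0.002, -0.001]
force: [-9.1, -9.0, 47.5]
finger_gap: 0.0001
gripper_force: 23.8
```

The contact is stiff, so it has bottomed on something. I'll back off in small steps to see whether the spring's 6 mm signature shows.

Call:
jog_arm(moves=[[[0,0,-4],[0,0,0]],[[0,0,-1],[0,0,0]],[[0,0,0],[0,0,0]]])

```text
t: 12.7
tcp_pos: [0.4458, 0.3491, 0.0775]
tcp_rot: [0.998, -0.061, 0.001, -0.001]
force: [1.2, 0.9, 4.3]
finger_gap: 0.0001
gripper_force: 2.3
```

Call:
jog_arm(moves=[[[0,0,-1.5],[0,0,0]],[[0,0,0],[0,0,0]],[[0,0,0],[0,0,0]]])

```text
t: 12.95
tcp_pos: [0.4458, 0.3491, 0.078]
tcp_rot: [0.998, -0.061, 0.001, -0.0]
force: [3.9, 0.6, 4.3]
finger_gap: 0.0001
gripper_force: 2.2
```

Call:
jog_arm(moves=[[[0,0,-1.5],[0,0,0]],[[0,0,0],[0,0,0]],[[0,0,0],[0,0,0]]])

```text
t: 13.2
tcp_pos: [0.4452, 0.349, 0.0793]
tcp_rot: [0.998, -0.061, 0.0, -0.0]
force: [2.7, 0.7, 3.7]
finger_gap: 0.0002
gripper_force: 1.8
```

Call:
jog_arm(moves=[[[0,0,-1.5],[0,0,0]],[[0,0,0],[0,0,0]],[[0,0,0],[0,0,0]]])

```text
t: 13.45
tcp_pos: [0.4448, 0.3488, 0.0807]
tcp_rot: [0.998, -0.061, -0.0, 0.0]
force: [1.6, 0.3, 1.7]
finger_gap: 0.0003
gripper_force: 1.4
```

Call:
jog_arm(moves=[[[0,0,-2],[0,0,0]],[[0,0,0],[0,0,0]],[[0,0,0],[0,0,0]]])

```text
t: 13.7
tcp_pos: [0.4445, 0.3486, 0.0826]
tcp_rot: [0.998, -0.061, -0.0, 0.0]
force: [1.3, 0.9, 1.4]
finger_gap: 0.0003
gripper_force: 0.8
```

The force eases from 4.3 to 1.4 N as the tool rises from 0.0775 to 0.0826, still touching. That is the 5 N, 6 mm spring, so the button went fully down. Lift clear and check.

Call:
jog_arm(moves=[[[0,0,-5],[0,0,0]],[[0,0,-20],[0,0,0]],[[0,0,-25],[0,0,0]],[[0,0,-25],[0,0,0]],[[0,0,-25],[0,0,0]],[[0,0,-25],[0,0,0]],[[0,0,0],[0,0,0]],[[0,0,0],[0,0,0]],[[0,0,0],[0,0,0]]])

```text
t: 14.45
tcp_pos: [0.4446, 0.3482, 0.2073]
tcp_rot: [0.998, -0.061, -0.0, 0.001]
force: [-0.4, -0.2, -0.1]
finger_gap: -0.0
gripper_force: 0.0
```

```bash
python3 - <<'E'
from h import *
P=[]
for c,(a,b,d,e) in(("top",(180,310,150,440)),("side",(180,330,180,380))):
    P.append(cv2.resize(arm.get_image(c)["frame"][a:b,d:e,::-1],None,fx=2.1,fy=2.1,interpolation=cv2.INTER_CUBIC))
w=max(q.shape[1] for q in P);o=np.vstack([cv2.copyMakeBorder(q,0,0,0,w-q.shape[1],cv2.BORDER_CONSTANT) for q in P])
cv2.imwrite("pics/m5.png",cv2.convertScaleAbs(o,alpha=1.4));print(o.shape,arm.get_obs()["tcp_pos"])
E
```

```text
(588, 609, 3) [0.44443787 0.34807473 0.20661222]
```

View pics/m5.png

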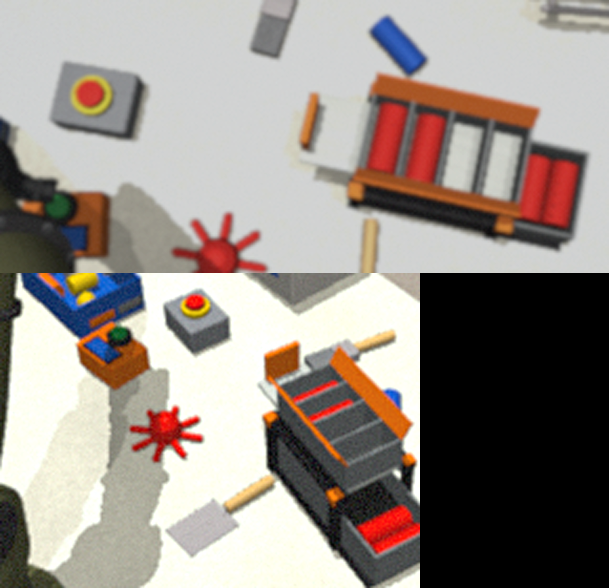

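The gate is shut, with its plate under the two empty cells at (463,155) and (503,165). Two rollers lie at the tray's back at (548,190), and two are in the hopper at (387,140) and (427,150). Nothing else has moved.

```bash
python3 -c "
from plant import arm
print(arm.sign_off())"
```

```text
the job is handed in; nothing more can be done
None
```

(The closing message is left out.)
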